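Clamp a culture bottle on the shaker and set its cap to vent

ROBOT

A 6-joint arm with a two-finger parallel gripper is mounted at the origin on the work surface. World frame = base frame: x ahead of the robot, y to its left, z up, the work surface at z = 0. Lengths are in m, angles in degrees, forces in N, time in s.
With the tool pointing down it reaches from about 0.35 to 0.875 m from the base axis. Payload 4.2 kg.
Tool frame: the origin (TCP) lies midway between the tips of the shut fingers; the grasp point (between the pads) lies 19 mm behind it; z points along the fingers, y is the direction in which the jaws open and shut (so a half turn about z gives the same grasp; the last joint's range is limited). The gripper opens to 87 mm and grips with 3 to 60 N. Pads are 19 mm wide; open, the fingers measure 117 mm over their backs; the gripper's body (75 mm by 190 mm) begins 51 mm behind the grasp point.
Start: joints at [-50.558, 22.042, 0.453, 0, -68.411, -14.817], TCP at [0.26, -0.568, 0.223] pointing down, gripper open.
Joint ranges: [-179.83, 179.83], [-69.29, 118.12], [-61.27, 80.66], [-181.25, 117.63], [-171.15, -9.14], [-177.46, 177.46]. Speed limits (degrees/s): [159.86, 159.86, 180, 180, 180, 180].

INTERFACE

Orientations are given as a 3x3 rotation matrix whose columns are the frame's x, y, z axes.
In Python, from station import r gives the robot as it stands.
- The arm moves only by the tool servo_tool, never from a script. Its arguments are lists of equal length, an entry for each row: "slide": the shift along the world's x, y, z in units of 60 mm (1.0 is 60 mm), a list of three; "twist": the turn, a rotation vector about the world's x, y, z in units of 6 degrees (1.0 is 6 degrees), a list of three; "gripper": the closure, from 0 (fully open) to 1 (shut). In form: {"slide": [[x, y, z], ...], "twist": [[wx, wy, wz], ...], "gripper": [gripper, ...]}. A call has 1 to 12 rows; each row shifts and turns the commanded pose from where the row before left it; what a row does not reach is not made up. A row lasts 1/8 s, in which the tool goes at most 62.5 mm and 10.7 degrees, less where a joint would pass 70% of its speed; a pose out of reach is approached as far as the arm can. A call is refused whole if a number of a shift passes 1 or a number of a turn 1, either way. A call with a gripper value outside its range is refused whole. The fingers move at their own pace and stop on an object; the grip force is fixed at half the most. Time passes only in rows, so rows that do not move let the fingers close. It gives the time, the measured TCP pose, the force and the opening at its end, in the units of the state.
- r.sense(): the state, without advancing time (a new reading comes with each control period).
- r.capture(name): name is "scene" or "top" or "wrist"; returns a dict with "image" (400x640x3 uint8, blue, green, red), "intrinsics" (3x3 intrinsics, pixels), "k1" (the pictures are not rectified: a ray, as slopes to the right and down, at radius r is drawn at 1 + k1 r^2 times it, then the intrinsics apply), "R" (3x3) and "t" (3): a world point X has camera coordinates R X + t. Camera axes: x right, y down, z forward; pixel columns grow to the right and rows downward; lengths in m; the calibration is good to about 2 mm. A picture is of the moment at which its call begins. There is no depth.
- r.finish_job(): hands the job in, once; it reports no verdict.
The state is a dict: "time_s": time; "joints": joint angles; "joint_velocities": joint speeds; "effort": joint torques, N m; "tcp_pos": TCP position; "ee_rot": TCP orientation; "wrist_force": force on the tool from outside, world axes, zero at the start; "moment": the same for the moment, N m; "gripper_width": opening from 0.0 (shut) to 1.0 (fully open).
Only numpy, scipy, OpenCV 4.12 (cv2) and the standard library are available. Lean on these libraries where they do the work, as an engineer would, in place of code of your own. Each camera call takes 0.05 s, during which the arm holds its last target.

TASK

On the shaker, slide the near bar away from the robot until both square bottles are snug between it and the far bar, and lock it there by turning its clamp knob clockwise as far as it goes. Then screw the cap of the bottle nearer the knob down until it bottoms out, without wrenching the bottle loose, and back it off a quarter turn so that the culture can breathe. Finish while still holding that cap in your grip at that setting, so that I can put tape across it; leave the bottles standing on the platform and everything else where it is.

Things in the scene. Friction and masses are not known exactly. Their poses are not given: they have to be found in the camera images.
- shaker: Orbital shaker, fixed on the bench: white housing, grey panel on its front (robot side), aluminium platform 260 x 330 mm with top 96 mm up. Origin: centre of the underside; x front to back (the way the near bar clamps), y its left, z up. Rails along x at y = +-153, to z = 116. Fixed far bar along y: rubber, 16 mm thick, axis at x = 90, z = 134; its end blocks and their bolts reach z = 153.
- bar (a joint): Slide of the near bar, m: grows along the shaker's +x, starts at 0 to 0.025, free to 0.085. Like the far bar (axis z = 134 mm, x = joint - 0.042 m in the shaker frame), with a 34 x 26 mm carriage block on each rail, tops at z = 148. At 0.056 both bottles are snug, square against the far bar. Unlocked it drags with 2 N; locked it holds about 20 N, so forcing the cap on past its stop drives it back.
- knob (a joint): Turn of the clamp knob on the near bar's right-hand carriage (shaker y = -153 mm), rad; grows clockwise seen from above. 0 = loose, 1.5 = hard stop, fully tight; it begins to bite on a strip in the rail at about 0.4. Starts at 0 to 0.25. Its coarse screw sinks 2 mm per rad (follow it down). Rubs with about 0.2 N m and stays where left.
- knob_grip (a point): Point on the clamp knob's upright axis, 13 mm below its top (middle of its height). The knob is round, black and fluted, about 36 mm across and 26 mm tall, on a thin neck 7 mm above the carriage block (4 mm when tight). It rides on the bar: holding it is the way to slide the bar. The point turns with the knob.
- bottle: The bottle to be capped: milky square plastic bottle 60 x 60 mm, 0.3 to 0.5 kg, on the platform between the bars, the one nearer the clamp knob (right of the other). Straight sides to 96 mm, shoulder to 107 mm, round neck 39 mm across. Origin: centre of the underside; z up, sides along x and y. Loose: it turns with its cap unless the locked bar holds it.
- cap (a joint): Turn of that bottle's screw cap on the bottle, rad; 0 = bottomed out, grows as it is unscrewed (anticlockwise from above). Starts at 2.1 to 3.5, already caught on the thread; 4.0 is its end. It rises 4 mm a turn (0.64 mm per rad); when home its underside is 116.5 mm above the bottle's foot. Rubs with about 0.06 N m and stays where left.
- cap_top (a point): Centre of the top face of that cap; x points along the raised rib on its top. The cap is round, grey and ribbed, 44 mm across and 24 mm tall; fingers beside it are free down to the bottle's shoulder, about 10 mm below the lower edge of the cap when home.
- bottle2: The other bottle of the same kind (60 x 60 mm, 140.5 mm tall, 0.42 kg) further to the left between the bars, its cap already on. The bar clamps it too; otherwise leave it alone. Origin: centre of the underside.
- tape: Bystander: leave it where it is. Roll of cream tape lying flat on the bench to the right of the shaker, 100 mm across, 19 mm high. Origin: centre of the underside.
- dishes_a: Bystander: leave it where it is. Stack of four culture dishes, 90 mm across, 66 mm high, on the right. Origin: centre of the underside.
- dishes_b: Bystander: leave it where it is. Stack of two culture dishes, 90 mm across, 33 mm high, on the left. Origin: centre of the underside.
- dishes_c: Bystander: leave it where it is. Stack of three culture dishes, 90 mm across, 50 mm high, close to the shaker's left side. Origin: centre of the underside.
- marker: Bystander: leave it where it is. Marker pen 110 mm long, 12 mm thick, lying on the bench near the robot on the right. Origin: underside of its middle.
- ethanol: Bystander: leave it where it is. Milky round bottle with a label, 60 mm across, 150 mm tall, on the right. Origin: centre of the underside.
Things that resemble listed ones, but are neither listed nor needed, are in the scene too. Leave any blue or green look-alike of the bottle alone.

How it is judged:
By the outcome, as a careful person would: the job done as asked, in the order asked, and still so for the second after the job is handed in, while the arm keeps its last pose, push and grip.
It also fails if it takes over 67 s, if anything falls off the work surface, if the arm or the gripper's body presses on something with over 40 N, if the wrist force passes 120 N, or if a joint passes its speed limit or range.

## Working session

There is one attempt and no reset: what is moved stays moved. The work goes in short steps, Python scripts to look and compute and a tool call to move; the robot and the scene stay as the last step left them, time stands still between calls to the robot, and variables do not carry over. Pictures are saved under pics/ and viewed, and the job is handed in when it is done.

Besides the shell and the picture viewer there is one more tool, called after ">>>" as name(argument=value, ...) on one line, values as JSON. servo_tool: Moves the arm, as the interface text tells. Its arguments: {"type":"object","properties":{"slide":{"type":"array","items":{"type":"array","items":{"type":"number"}}},"twist":{"type":"array","items":{"type":"array","items":{"type":"number"}}},"gripper":{"type":"array","items":{"type":"number"}}},"required":["slide","twist","gripper"]}

```bash
ls; mkdir -p pics
python3 - <<'E'
from station import r
import cv2
s=r.sense(); print({k:s[k] for k in ('time_s','tcp_pos','ee_rot','wrist_force','gripper_width')})
for n in ('scene','top','wrist'):
    c=r.capture(n); cv2.imwrite(f'pics/{n}0.png',c['image']); print(n,c['intrinsics'],c['k1'],c['R'],c['t'])
E
```

```text
pics
{'time_s': 0.0, 'tcp_pos': array([ 0.26016357, -0.56761178,  0.22144741]), 'ee_rot': array([[-9.09121161e-01, -4.16530446e-01, -1.04988990e-03],
       [-4.16531744e-01,  9.09119095e-01,  1.94371469e-03],
       [ 1.44858606e-04,  2.20438462e-03, -9.99997560e-01]]), 'wrist_force': array([-0.06204603,  0.79745974, -0.24905328]), 'gripper_width': 1.000689432087754}
scene [[406.06269747   0.         310.53361315]
 [  0.         406.06269747 199.48021498]
 [  0.           0.           1.        ]] 0.03550497812876791 [[ 0.82821801  0.56036725  0.00659315]
 [ 0.46209713 -0.67622504 -0.57374728]
 [-0.31705073  0.47823451 -0.81900586]] [-0.38040664 -0.1184047   1.44424919]
top [[432.60640499   0.         323.85319933]
 [  0.         432.60640499 193.85266499]
 [  0.           0.           1.        ]] 0.017329503485999664 [[-0.01705345 -0.99984619 -0.00409519]
 [-0.98958286  0.0174637  -0.14290127]
 [ 0.14295081  0.00161557 -0.98972848]] [-1.03225793e-03  4.74721479e-01  1.73763530e+00]
wrist [[347.64102511   0.         315.05906082]
 [  0.         347.64102511 204.2488872 ]
 [  0.           0.           1.        ]] -0.0012252497693359269 [[-0.41673572  0.90902441  0.00244129]
 [ 0.88056789  0.40302038  0.24934869]
 [ 0.22568015  0.10606223 -0.96841069]] [ 0.62414937 -0.0292919   0.39109396]
```

View pics/scene0.png

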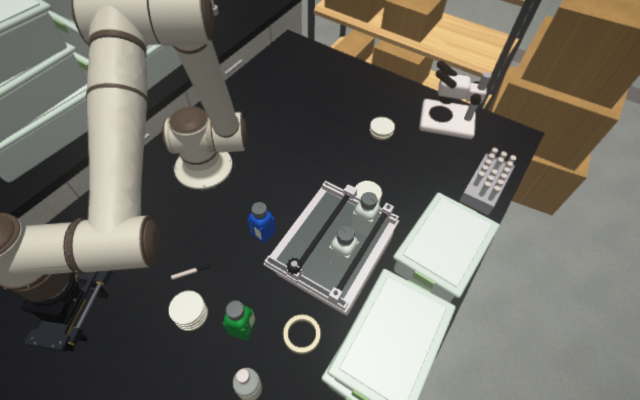

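View pics/top0.png

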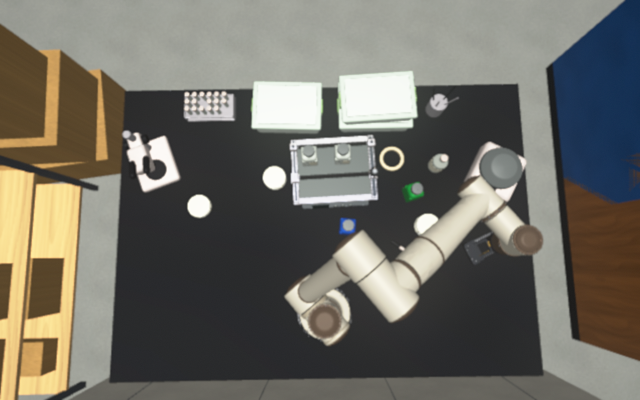

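View pics/wrist0.png

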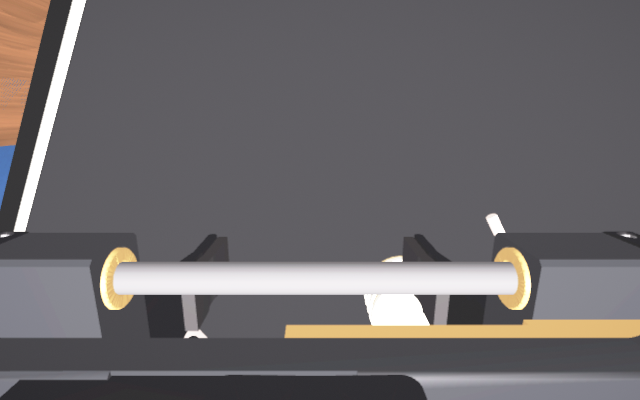

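The scene view shows the knob at about (294,266), the cap of the right-hand bottle at (346,234) and the other bottle at (368,200). In the top view the caps are at (310,150) and (343,149). I'll zoom in next.

```bash
cat > h.py <<'E'
import numpy as np, cv2
from station import r
def ray(c,u,v):
    K=np.array(c['intrinsics']);k=c['k1']
    x=np.array([(u-K[0,2])/K[0,0],(v-K[1,2])/K[1,1]]);y=x.copy()
    for _ in range(20): y=x/(1+k*(y@y))
    R=np.array(c['R']);t=np.array(c['t'])
    return -R.T@t, R.T@np.array([y[0],y[1],1.])
def onz(c,u,v,z):
    o,d=ray(c,u,v); return o+d*(z-o[2])/d[2]
def proj(c,X):
    K=np.array(c['intrinsics']);p=np.array(c['R'])@np.asarray(X,float)+np.array(c['t'])
    y=p[:2]/p[2]; y=y*(1+c['k1']*(y@y)); return K[0,0]*y[0]+K[0,2],K[1,1]*y[1]+K[1,2]
def tri(cs,pts):
    A=np.zeros((3,3));b=np.zeros(3)
    for c,p in zip(cs,pts):
        o,d=ray(c,*p);d/=np.linalg.norm(d);M=np.eye(3)-np.outer(d,d);A+=M;b+=M@o
    return np.linalg.solve(A,b)
def crop(c,x0,y0,x1,y1,f,name):
    cv2.imwrite('pics/'+name,cv2.resize(c['image'][y0:y1,x0:x1],None,fx=f,fy=f,interpolation=cv2.INTER_CUBIC))
E
python3 - <<'E'
from h import *
import pickle
a=r.capture('scene');b=r.capture('top')
pickle.dump((a,b),open('c0.pkl','wb'))
crop(a,260,170,410,315,5,'s1.png');crop(b,280,125,400,215,6,'t1.png')
E
```

```text
(no output)
```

View pics/s1.png

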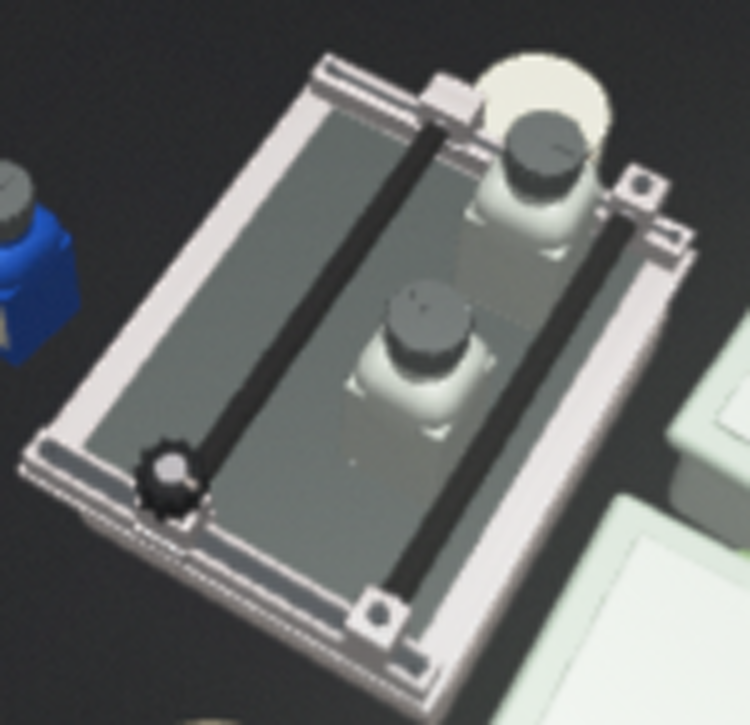

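View pics/t1.png

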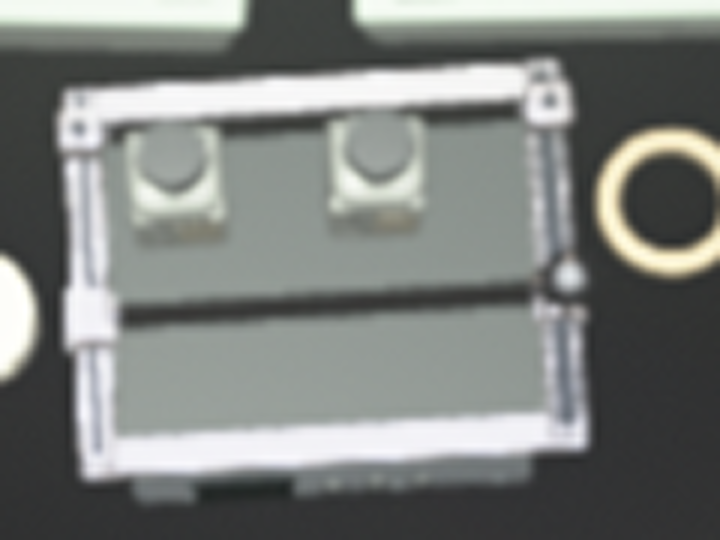

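Run:
```python
from h import *
import pickle
a,b=pickle.load(open('c0.pkl','rb'))
P=dict(boltL=((643,185),(78,128),.153),boltR=((378,613),(548,100),.153),knob=((174,466),(570,277),.183),
 cap=((430,308),(378,145),.240),cap2=((547,138),(170,157),.237),railFR=((25,468),(572,445),.116),carrL=((450,97),(91,318),.148))
for k,(s,t,z) in P.items():
    s=(s[0]/5+259.6,s[1]/5+169.6);t=(t[0]/6+279.6,t[1]/6+124.6)
    print(k,'tri',tri((a,b),(s,t)).round(4),'s',onz(a,*s,z).round(4),'t',onz(b,*t,z).round(4))
```

```text
boltL tri [0.6499 0.1101 0.1511] s [0.652  0.1105 0.153 ] t [0.6474 0.1086 0.153 ]
boltR tri [ 0.6621 -0.1947  0.152 ] s [ 0.6636 -0.1938  0.153 ] t [ 0.6605 -0.1957  0.153 ]
knob tri [ 0.5399 -0.2     0.1843] s [ 0.5419 -0.197   0.183 ] t [ 0.5378 -0.2025  0.183 ]
cap tri [ 0.6129 -0.0792  0.2416] s [ 0.6147 -0.076   0.24  ] t [ 0.6108 -0.0812  0.24  ]
cap2 tri [0.6088 0.048  0.2371] s [0.6111 0.0503 0.237 ] t [0.6063 0.0462 0.237 ]
railFR tri [ 0.4445 -0.2098  0.0898] s [ 0.4554 -0.2175  0.116 ] t [ 0.44  -0.208  0.116]
carrL tri [0.5253 0.103  0.1487] s [0.5269 0.1054 0.148 ] t [0.5234 0.1015 0.148 ]
```

>>> servo_tool(slide=[[0,0,0.8],[0,0,0.7],[0.45,0.6,0],[0.45,0.6,0],[0.45,0.6,0],[0.45,0.6,0],[0.45,0.6,0],[0.45,0.6,0],[0.45,0.6,0],[0.45,0.6,0],[0.45,0.6,0],[0.45,0.6,0]], twist=[[0,0,1],[0,0,1],[0,0,1],[0,0,1],[0,0,1],[0,0,1],[0,0,1],[0,0,1],[0,0,1],[0,0,1],[0,0,1],[0,0,1]], gripper=[0,0,0,0,0,0,0,0,0,0,0,0])

```text
time_s: 1.75
tcp_pos: [0.5311, -0.2068, 0.3126]
ee_rot: [[0.119, -0.993, -0.0], [-0.993, -0.119, 0.0], [-0.0, -0.0, -1.0]]
wrist_force: [0.2, -1.1, 0.0]
gripper_width: 0.996
```

>>> servo_tool(slide=[[0,0,0],[0,0,0],[0,0,0],[0,0,0],[0,0,0],[0,0,0]], twist=[[0,0,1],[0,0,1],[0,0,1],[0,0,1],[0,0,1],[0,0,0.8]], gripper=[0,0,0,0,0,0])

```text
time_s: 2.5
tcp_pos: [0.5303, -0.2081, 0.3124]
ee_rot: [[0.664, -0.748, -0.0], [-0.748, -0.664, 0.0], [-0.0, 0.0, -1.0]]
wrist_force: [-0.1, -0.2, -0.3]
gripper_width: 1.0
```

Run:
```python
from h import *
import pickle
s=r.sense();print(s['time_s'],s['tcp_pos'],s['ee_rot'],s['joints'],s['wrist_force'],s['moment'])
a=r.capture('scene');b=r.capture('top');w=r.capture('wrist')
pickle.dump((a,b,w),open('c1.pkl','wb'))
print('knob pred',proj(w,[.54,-.2,.183]),proj(a,[.54,-.2,.183]))
cv2.imwrite('pics/s2.png',a['image']);cv2.imwrite('pics/w2.png',w['image']);
```

```text
2.5 [ 0.53032838 -0.20805137  0.31237983] [[ 6.63791277e-01 -7.47917808e-01 -3.05620178e-04]
 [-7.47917792e-01 -6.63791339e-01  1.86164400e-04]
 [-3.42103697e-04  1.05004464e-04 -9.99999936e-01]] [-5.13489272e+00  1.38160777e+01  1.45592224e+00 -9.27064461e-03
 -7.76582398e+01  4.67265419e+01] [-0.09313864 -0.16359394 -0.30002857] [-0.02297732  0.10871637 -0.04710489]
knob pred (np.float64(298.9453936260017), np.float64(195.22656105453245)) (np.float64(293.1147959978424), np.float64(263.31454216118385))
```

View pics/w2.png

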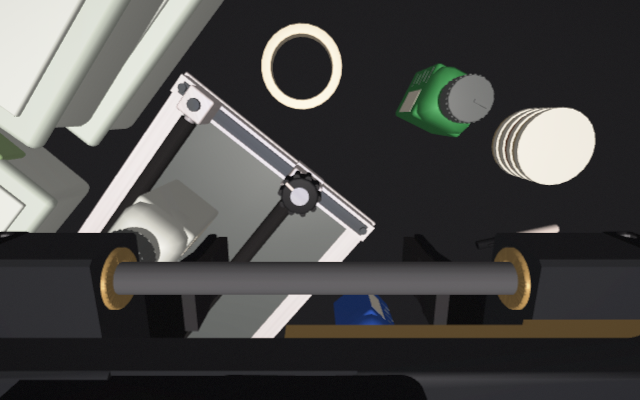

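View pics/s2.png

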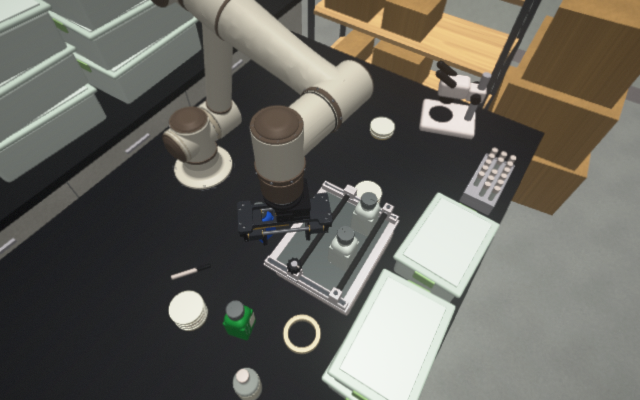

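The wrist view shows the knob at (299,196), which matches the predicted (299,195). I'll go down over it and close on it.

>>> servo_tool(slide=[[0.16,0.135,0],[0,0,-0.6],[0,0,-0.6],[0,0,-0.5],[0,0,-0.4],[0,0,-0.3],[0,0,-0.25],[0,0,0]], twist=[[0,0,0],[0,0,0],[0,0,0],[0,0,0],[0,0,0],[0,0,0],[0,0,0],[0,0,0]], gripper=[0,0,0,0,0,0,0,0])

```text
time_s: 3.65
tcp_pos: [0.5397, -0.1997, 0.1523]
ee_rot: [[0.662, -0.75, -0.003], [-0.75, -0.662, 0.0], [-0.002, 0.002, -1.0]]
wrist_force: [-0.0, -0.4, 0.8]
gripper_width: 1.0
```

Run:
```python
from h import *
s=r.sense();print(s['tcp_pos'],s['wrist_force'],s['moment'])
w=r.capture('wrist');a=r.capture('scene')
cv2.imwrite('pics/w3.png',w['image']);crop(a,220,170,400,310,4,'s3.png')
```

```text
[ 0.53966249 -0.19969222  0.15231395] [-0.02477092 -0.39379883  0.80412594] [-0.04303375  0.13631238  0.0031463 ]
```

View pics/w3.png

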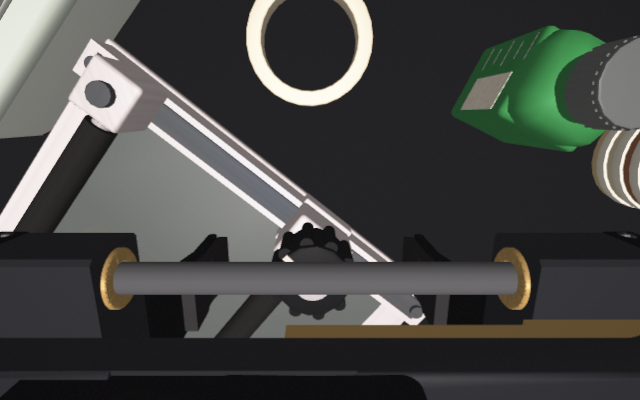

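View pics/s3.png

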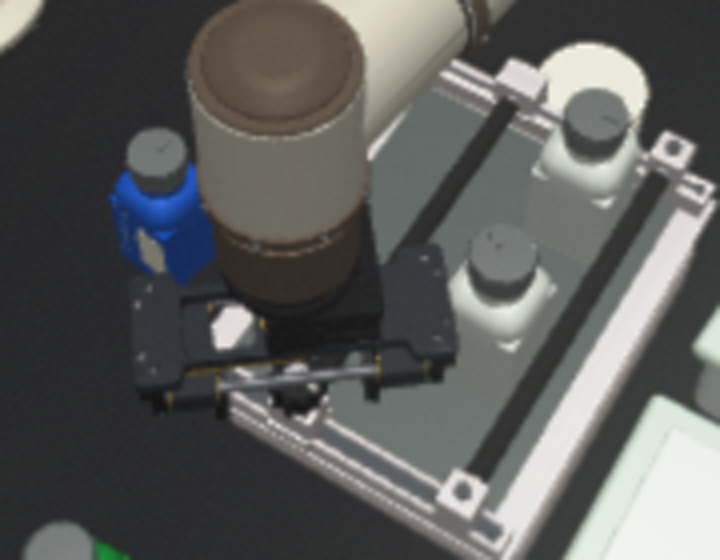

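The knob sits midway between the fingers, at about (312,275). Closing now.

>>> servo_tool(slide=[[0,0,0],[0,0,0],[0,0,0],[0,0,0],[0,0,0],[0,0,0]], twist=[[0,0,0],[0,0,0],[0,0,0],[0,0,0],[0,0,0],[0,0,0]], gripper=[1,1,1,1,1,1])

```text
time_s: 4.5
tcp_pos: [0.54, -0.2, 0.1535]
ee_rot: [[0.662, -0.75, 0.0], [-0.75, -0.662, 0.0], [-0.0, -0.0, -1.0]]
wrist_force: [-0.2, 0.3, 0.5]
gripper_width: 0.402
```

>>> servo_tool(slide=[[0.12,0.005,0],[0.12,0.005,0],[0.12,0.005,0],[0.12,0.005,0],[0.1,0.004,0],[0,0,0]], twist=[[0,0,0],[0,0,0],[0,0,0],[0,0,0],[0,0,0],[0,0,0]], gripper=[1,1,1,1,1,1])

```text
time_s: 5.25
tcp_pos: [0.5762, -0.1983, 0.1536]
ee_rot: [[0.662, -0.75, 0.002], [-0.75, -0.662, 0.0], [0.001, -0.002, -1.0]]
wrist_force: [1.2, 4.3, 2.1]
gripper_width: 0.37
```

>>> servo_tool(slide=[[0.05,0.002,0],[0.05,0.002,0],[0,0,0]], twist=[[0,0,0],[0,0,0],[0,0,0]], gripper=[1,1,1])

```text
time_s: 5.62
tcp_pos: [0.5811, -0.1981, 0.1535]
ee_rot: [[0.662, -0.75, 0.0], [-0.75, -0.662, 0.0], [0.0, -0.001, -1.0]]
wrist_force: [-1.7, 5.2, 2.3]
gripper_width: 0.372
```

>>> servo_tool(slide=[[0.025,0.001,0],[0.025,0.001,0],[0,0,0]], twist=[[0,0,0],[0,0,0],[0,0,0]], gripper=[1,1,1])

```text
time_s: 6.0
tcp_pos: [0.5832, -0.1981, 0.1535]
ee_rot: [[0.662, -0.75, -0.002], [-0.75, -0.662, 0.0], [-0.001, 0.001, -1.0]]
wrist_force: [-2.9, 4.1, 3.6]
gripper_width: 0.37
```

>>> servo_tool(slide=[[0.02,0.003,0],[0.02,0.003,0],[0,0,0]], twist=[[0,0,0],[0,0,0],[0,0,0]], gripper=[1,1,1])

```text
time_s: 6.38
tcp_pos: [0.5845, -0.198, 0.1535]
ee_rot: [[0.661, -0.75, -0.004], [-0.75, -0.661, 0.0], [-0.003, 0.003, -1.0]]
wrist_force: [-5.3, 2.0, 3.8]
gripper_width: 0.371
```

>>> servo_tool(slide=[[0.015,0.002,0],[0.015,0.002,0],[0,0,0]], twist=[[0,0,0],[0,0,0],[0,0,0]], gripper=[1,1,1])

```text
time_s: 6.75
tcp_pos: [0.5859, -0.1979, 0.1535]
ee_rot: [[0.661, -0.75, -0.005], [-0.75, -0.661, 0.0], [-0.003, 0.004, -1.0]]
wrist_force: [-5.9, 4.1, 4.1]
gripper_width: 0.371
```

Run:
```python
from h import *
s=r.sense();print(s['tcp_pos'],s['wrist_force'],s['moment'])
a=r.capture('scene');b=r.capture('top')
crop(a,220,170,400,310,4,'s4.png');crop(b,280,125,400,215,6,'t4.png')
```

```text
[ 0.5859289  -0.19791264  0.15345819] [-5.90735889  4.06836589  4.09622867] [ 1.02356131  1.85783689 -0.02337308]
```

View pics/s4.png

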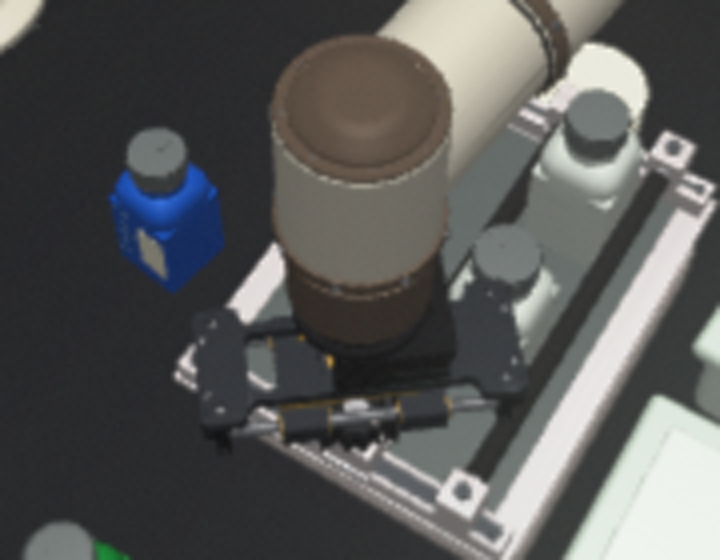

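View pics/t4.png

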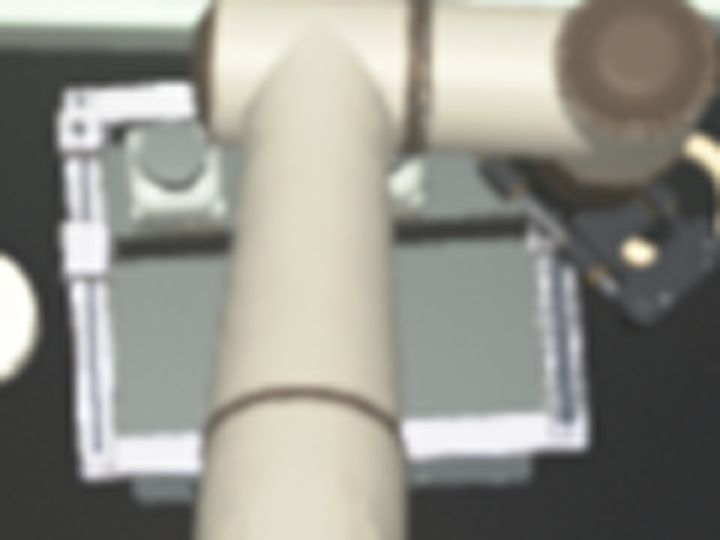

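>>> servo_tool(slide=[[0.015,0.002,0],[0.015,0.002,0],[0,0,0]], twist=[[0,0,0],[0,0,0],[0,0,0]], gripper=[1,1,1])

```text
time_s: 7.22
tcp_pos: [0.5873, -0.1978, 0.1535]
ee_rot: [[0.661, -0.75, -0.006], [-0.75, -0.661, -0.0], [-0.004, 0.004, -1.0]]
wrist_force: [-6.2, 3.7, 5.2]
gripper_width: 0.37
```

>>> servo_tool(slide=[[0.015,0.002,0],[0.015,0.002,0],[0,0,0]], twist=[[0,0,0],[0,0,0],[0,0,0]], gripper=[1,1,1])

```text
time_s: 7.6
tcp_pos: [0.5884, -0.1978, 0.1534]
ee_rot: [[0.661, -0.75, -0.007], [-0.75, -0.661, -0.0], [-0.005, 0.006, -1.0]]
wrist_force: [-7.0, 2.3, 6.2]
gripper_width: 0.371
```

>>> servo_tool(slide=[[0.015,0.002,0],[0.015,0.002,0],[0,0,0]], twist=[[0,0,0],[0,0,0],[0,0,0]], gripper=[1,1,1])

```text
time_s: 7.98
tcp_pos: [0.5885, -0.1977, 0.1534]
ee_rot: [[0.661, -0.75, -0.011], [-0.75, -0.661, -0.0], [-0.007, 0.009, -1.0]]
wrist_force: [-12.0, 2.5, 6.7]
gripper_width: 0.37
```

>>> servo_tool(slide=[[0.015,0.002,0],[0.015,0.002,0],[0,0,0]], twist=[[0,0,0],[0,0,0],[0,0,0]], gripper=[1,1,1])

```text
time_s: 8.35
tcp_pos: [0.5886, -0.1977, 0.1533]
ee_rot: [[0.661, -0.75, -0.015], [-0.751, -0.661, -0.0], [-0.01, 0.012, -1.0]]
wrist_force: [-14.9, 2.0, 8.9]
gripper_width: 0.372
```

Run:
```python
from h import *
s=r.sense();print(s['tcp_pos'],s['wrist_force'],s['moment'])
a=r.capture('scene');b=r.capture('top');w=r.capture('wrist')
crop(a,220,170,400,310,4,'s5.png');crop(b,280,125,400,215,6,'t5.png');cv2.imwrite('pics/w5.png',w['image'])
```

```text
[ 0.58855841 -0.19774024  0.15331563] [-14.88531116   2.01121972   8.85600031] [0.71628147 4.42617504 0.0060439 ]
```

View pics/t5.png

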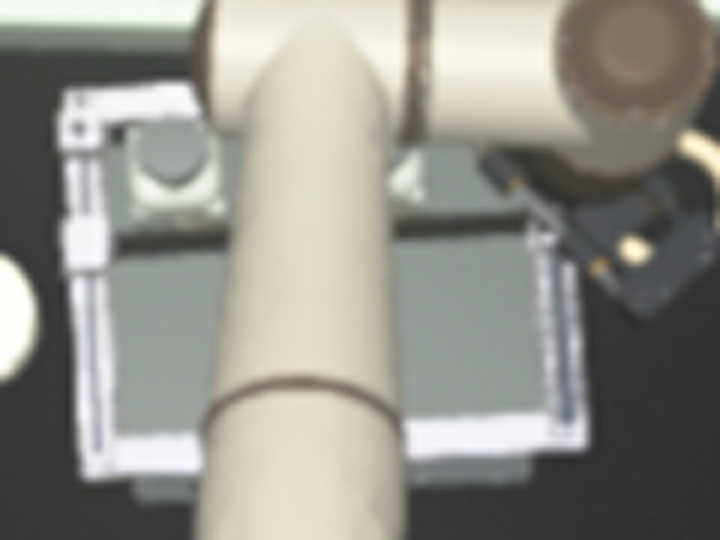

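View pics/w5.png

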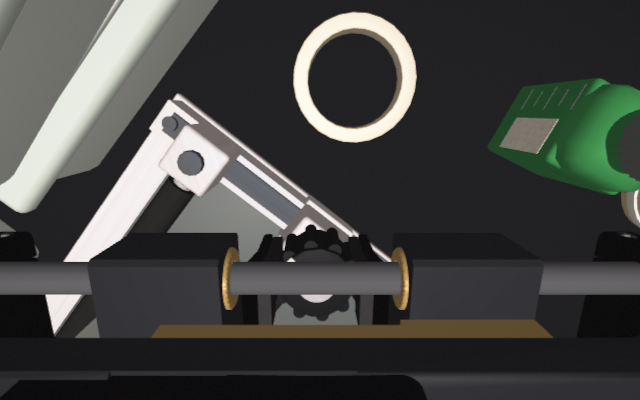

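View pics/s5.png

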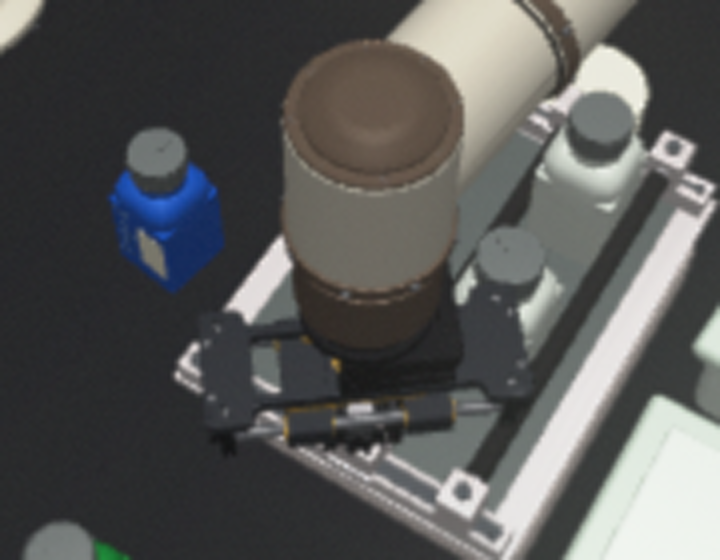

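The bar stopped at x = 0.5885, and the force rose from 7 to 15 N with no further movement. Both caps shifted towards the far bar, so both bottles are snug. Turning the knob clockwise now, following it down.

>>> servo_tool(slide=[[0,0,-0.003],[0,0,-0.003],[0,0,-0.003],[0,0,-0.004],[0,0,-0.004],[0,0,-0.004],[0,0,-0.004],[0,0,-0.004]], twist=[[0,0,-1],[0,0,-1],[0,0,-1],[0,0,-1],[0,0,-1],[0,0,-1],[0,0,-1],[0,0,0]], gripper=[1,1,1,1,1,1,1,1])

```text
time_s: 9.5
tcp_pos: [0.5877, -0.198, 0.1523]
ee_rot: [[-0.011, -1.0, -0.017], [-1.0, 0.011, -0.001], [0.001, 0.017, -1.0]]
wrist_force: [-17.3, 2.1, 13.2]
gripper_width: 0.371
```

Run:
```python
from h import *
s=r.sense();R=s['ee_rot'];print(np.degrees(np.arctan2(R[1,1],R[0,1])),s['tcp_pos'],s['wrist_force'],s['moment'],s['gripper_width'])
```

```text
179.36129715353516 [ 0.58771143 -0.19803571  0.15232127] [-17.29525403   2.13271477  13.18491911] [0.68250195 5.22718065 0.04173364] 0.37105169915324193
```

>>> servo_tool(slide=[[0,0,-0.004],[0,0,-0.004],[0,0,-0.004],[0,0,-0.004],[0,0,-0.004]], twist=[[0,0,-1],[0,0,-1],[0,0,-1],[0,0,-1],[0,0,-1]], gripper=[1,1,1,1,1])

```text
time_s: 10.12
tcp_pos: [0.5871, -0.1978, 0.1518]
ee_rot: [[-0.511, -0.859, -0.018], [-0.86, 0.511, -0.001], [0.01, 0.015, -1.0]]
wrist_force: [-20.2, 4.7, 17.2]
gripper_width: 0.369
```

```bash
cat > st.py <<'E'
from h import *
s=r.sense();R=s['ee_rot'];print(s['time_s'],np.degrees(np.arctan2(R[1,1],R[0,1])).round(2)%360,s['tcp_pos'].round(4),s['wrist_force'].round(1),s['moment'].round(3),s['gripper_width'].round(3),s['joints'].round(1))
E
python3 st.py
```

```text
Traceback (most recent call last):
  File "st.py", line 2, in <module>
    s=r.sense();R=s['ee_rot'];print(s['time_s'],np.degrees(np.arctan2(R[1,1],R[0,1])).round(2)%360,s['tcp_pos'].round(4),s['wrist_force'].round(1),s['moment'].round(3),s['gripper_width'].round(3),s['joints'].round(1))
                                                                                                                                                                        ^^^^^^^^^^^^^^^^^^^^^^^^
AttributeError: 'float' object has no attribute 'round'
```

```bash
sed -i "s/s\['gripper_width'\].round(3)/s['gripper_width']/" st.py; python3 st.py
```

```text
10.125 149.26 [ 0.5871 -0.1978  0.1518] [-20.2   4.7  17.2] [1.145 5.893 0.387] 0.3694777092365639 [ -3.6  25.2  -5.3   0.1 -60.5 -27.2]
```

>>> servo_tool(slide=[[0,0,0.01],[0,0,0.01],[0,0,0]], twist=[[0,0,-0.7],[0,0,-0.7],[0,0,0]], gripper=[1,1,1])

```text
time_s: 10.5
tcp_pos: [0.5868, -0.1977, 0.1517]
ee_rot: [[-0.629, -0.777, -0.019], [-0.777, 0.629, -0.0], [0.012, 0.015, -1.0]]
wrist_force: [-18.0, 3.3, 11.5]
gripper_width: 0.372
```

```bash
python3 st.py
```

```text
10.5 141.01 [ 0.5868 -0.1977  0.1517] [-18.    3.3  11.5] [0.887 5.398 0.337] 0.3724783923986283 [ -3.6  25.2  -5.3   0.1 -60.6 -35.4]
```

>>> servo_tool(slide=[[0,0,0],[0,0,0],[0,0,0]], twist=[[0,0,-0.5],[0,0,-0.5],[0,0,0]], gripper=[1,1,1])

```text
time_s: 10.88
tcp_pos: [0.5868, -0.1975, 0.1516]
ee_rot: [[-0.707, -0.707, -0.019], [-0.707, 0.707, 0.0], [0.013, 0.014, -1.0]]
wrist_force: [-18.6, 3.0, 11.5]
gripper_width: 0.372
```

```bash
python3 st.py
```

```text
10.875 134.99 [ 0.5868 -0.1975  0.1516] [-18.6   3.   11.5] [0.964 5.403 0.286] 0.3720994594032443 [ -3.6  25.2  -5.3   0.1 -60.6 -41.4]
```

>>> servo_tool(slide=[[0,0,0],[0,0,0],[0,0,0]], twist=[[0,0,-0.5],[0,0,-0.5],[0,0,0]], gripper=[1,1,1])

```text
time_s: 11.25
tcp_pos: [0.5876, -0.1968, 0.1515]
ee_rot: [[-0.777, -0.63, -0.018], [-0.63, 0.777, 0.001], [0.013, 0.012, -1.0]]
wrist_force: [-16.8, 5.2, 11.0]
gripper_width: 0.368
```

```bash
python3 st.py; python3 -c "
from h import *
w=r.capture('wrist');cv2.imwrite('pics/w6.png',w['image'])
a=r.capture('scene');crop(a,220,170,400,310,4,'s6.png')"
```

```text
11.25 129.02 [ 0.5876 -0.1968  0.1515] [-16.8   5.2  11. ] [1.55  4.911 0.346] 0.3681089655979306 [ -3.6  25.2  -5.3   0.  -60.5 -47.4]
```

View pics/w6.png

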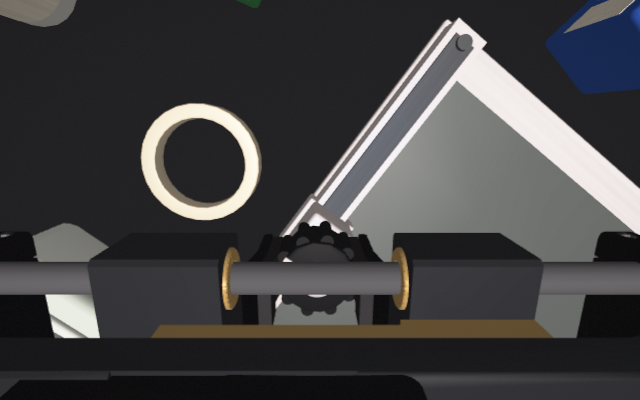

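>>> servo_tool(slide=[[-0.02,0,0],[-0.02,0,0],[0,0,0],[0,0,0],[0,0,0],[0,0,0]], twist=[[0,0,0],[0,0,0],[0,0,0],[0,0,0],[0,0,0],[0,0,0]], gripper=[1,1,0,0,0,0])

```text
time_s: 12.1
tcp_pos: [0.5934, -0.197, 0.1519]
ee_rot: [[-0.777, -0.63, 0.001], [-0.63, 0.777, -0.0], [-0.001, -0.001, -1.0]]
wrist_force: [1.0, -0.6, -0.4]
gripper_width: 0.74
```

>>> servo_tool(slide=[[0,0,0.3],[0,0,0.8],[0,0,0.9],[0,0,0]], twist=[[0,0,0],[0,0,0],[0,0,0],[0,0,0]], gripper=[0,0,0,0])

```text
time_s: 12.6
tcp_pos: [0.5956, -0.1975, 0.2779]
ee_rot: [[-0.776, -0.63, 0.012], [-0.63, 0.777, -0.003], [-0.008, -0.01, -1.0]]
wrist_force: [0.2, -0.3, -2.1]
gripper_width: 0.997
```

```bash
python3 st.py; python3 -c "
from h import *
import pickle
a=r.capture('scene');b=r.capture('top');w=r.capture('wrist');cv2.imwrite('pics/w7.png',w['image'])
crop(w,200,100,440,260,3.3,'w7c.png')
crop(a,220,170,400,310,4,'s7.png')
pickle.dump((a,b,w,r.sense()),open('c7.pkl','wb'))"
```

```text
12.6 129.05 [ 0.5956 -0.1975  0.2779] [ 0.2 -0.3 -2.1] [ 0.009 -0.013 -0.015] 0.9965999028874027 [ -3.5  20.2   5.5   0.1 -74.6 -47.4]
```

View pics/w7.png

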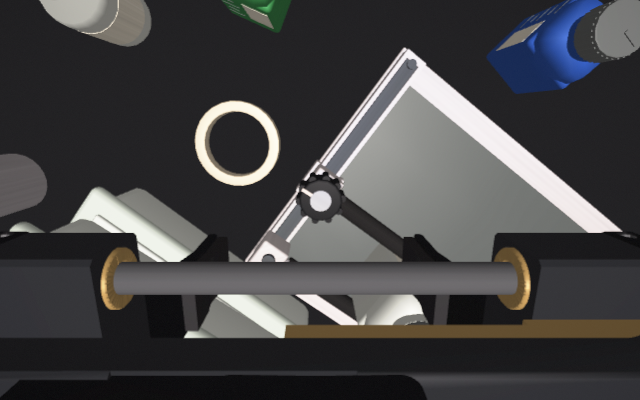

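View pics/s7.png

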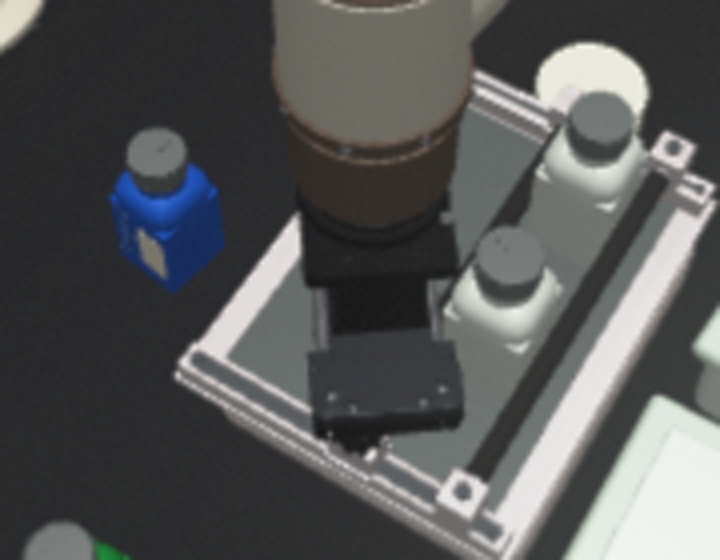

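The wrist view shows a white pointer line on the knob. I'll compare its direction before and after the turn.

```bash
python3 -c "
from h import *
import pickle
w7=pickle.load(open('c7.pkl','rb'))[2];w2=pickle.load(open('c1.pkl','rb'))[2]
A=[cv2.resize(w['image'][y:y+60,x:x+60],None,fx=6,fy=6,interpolation=cv2.INTER_CUBIC) for w,x,y in ((w2,270,165),(w7,290,170))]
cv2.imwrite('pics/k.png',np.hstack(A))"
```

```text
(no output)
```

View pics/k.png

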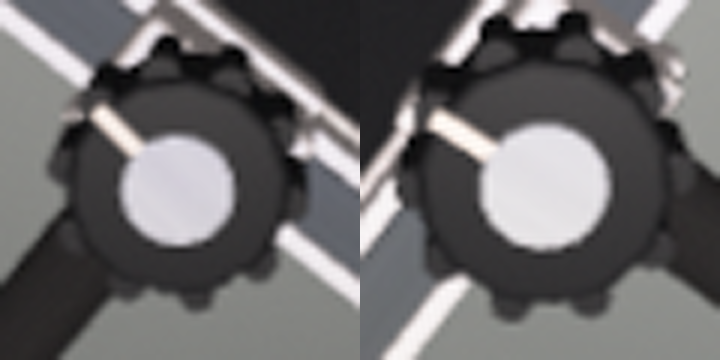

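```bash
python3 -c "
from h import *
import pickle
a,b,w7,s=pickle.load(open('c7.pkl','rb'));w2=pickle.load(open('c1.pkl','rb'))[2]
def ang(w,x,y,t,c,z):
    f=lambda p: onz(w,p[0]/6+x-.4,p[1]/6+y-.4,z)
    T,C=f(t),f(c);d=T-C;print(C.round(4),np.linalg.norm(d).round(4),np.degrees(np.arctan2(d[1],d[0])).round(1))
ang(w2,270,165,(97,110),(178,190),.182);ang(w7,290,170,(70,117),(185,186),.179)
for nm,p in (('boltR',(268,259)),):
  print(onz(w7,*p,.153))
"
```

```text
[ 0.5391 -0.1993  0.182 ] 0.0164 -4.3
[ 0.5859 -0.1971  0.179 ] 0.017 -82.6
[ 0.66029059 -0.19500408  0.153     ]
```

The knob turned 78° by its pointer. The pointer is now 85° from the shaker's +x, where full tight would be 86°. That looks like the stop, but I'll regrip and turn again to confirm it.

>>> servo_tool(slide=[[-0.05,0,0],[-0.05,0,-0.2],[-0.04,0,-0.6],[0,0,-0.6],[0,0,-0.4],[0,0,-0.3],[0,0,0]], twist=[[0,0,1],[0,0,1],[0,0,1],[0,0,0],[0,0,0],[0,0,0],[0,0,0]], gripper=[0,0,0,0,0,0,0])

```text
time_s: 13.62
tcp_pos: [0.5825, -0.1965, 0.1426]
ee_rot: [[-0.545, -0.839, -0.007], [-0.839, 0.545, 0.001], [0.003, 0.006, -1.0]]
wrist_force: [0.4, 0.2, 0.4]
gripper_width: 1.001
```

```bash
python3 st.py
```

```text
13.625 147.01 [ 0.5825 -0.1965  0.1426] [0.4 0.2 0.4] [0.04  0.026 0.001] 1.0012457131697916 [ -3.6  24.9  -7.1  -0.  -58.4 -29.4]
```

>>> servo_tool(slide=[[0.06,0,0.13],[0,0,0],[0,0,0]], twist=[[0,0,0],[0,0,0],[0,0,0]], gripper=[0,0,0])

```text
time_s: 14.0
tcp_pos: [0.5884, -0.1967, 0.1545]
ee_rot: [[-0.544, -0.839, 0.002], [-0.839, 0.544, -0.0], [-0.001, -0.001, -1.0]]
wrist_force: [-0.5, -0.1, -0.1]
gripper_width: 1.0
```

```bash
python3 st.py
```

```text
14.0 147.02 [ 0.5884 -0.1967  0.1545] [-0.5 -0.1 -0.1] [ 0.08   0.053 -0.019] 0.9999786706449799 [ -3.6  24.6  -5.8  -0.  -59.5 -29.4]
```

>>> servo_tool(slide=[[-0.02,0,-0.05],[0,0,0],[0,0,0],[0,0,0],[0,0,0],[0,0,0],[0,0,0],[0,0,0]], twist=[[0,0,0],[0,0,0],[0,0,0],[0,0,0],[0,0,0],[0,0,0],[0,0,0],[0,0,0]], gripper=[0,0,1,1,1,1,1,1])

```text
time_s: 15.0
tcp_pos: [0.5869, -0.1967, 0.1506]
ee_rot: [[-0.544, -0.839, 0.0], [-0.839, 0.544, -0.0], [0.0, -0.0, -1.0]]
wrist_force: [0.5, 0.6, -0.1]
gripper_width: 0.4
```

```bash
python3 st.py
```

```text
15.0 147.03 [ 0.5869 -0.1967  0.1506] [ 0.5  0.6 -0.1] [-0.012  0.047 -0.005] 0.3997031418906498 [ -3.6  24.7  -6.2   0.  -59.1 -29.4]
```

>>> servo_tool(slide=[[0,0,0],[0,0,0]], twist=[[0,0,-0.5],[0,0,-0.5]], gripper=[1,1])

```text
time_s: 15.25
tcp_pos: [0.5867, -0.1971, 0.1506]
ee_rot: [[-0.628, -0.778, -0.001], [-0.778, 0.628, -0.001], [0.001, -0.0, -1.0]]
wrist_force: [-0.2, -1.8, -0.2]
gripper_width: 0.373
```

```bash
python3 st.py
```

```text
15.25 141.09 [ 0.5867 -0.1971  0.1506] [-0.2 -1.8 -0.2] [-0.574  0.117  0.731] 0.3725314893828643 [ -3.6  24.7  -6.2   0.1 -59.1 -35.4]
```

>>> servo_tool(slide=[[0,0,0],[0,0,0]], twist=[[0,0,-0.5],[0,0,-0.5]], gripper=[1,1])

```text
time_s: 15.5
tcp_pos: [0.5864, -0.1973, 0.1507]
ee_rot: [[-0.706, -0.708, -0.001], [-0.708, 0.706, -0.001], [0.002, -0.0, -1.0]]
wrist_force: [-0.5, -0.9, 1.3]
gripper_width: 0.369
```

```bash
python3 st.py
```

```text
15.5 135.08 [ 0.5864 -0.1973  0.1507] [-0.5 -0.9  1.3] [-0.128  0.242  0.474] 0.3687075203904193 [ -3.6  24.7  -6.2   0.1 -59.1 -41.4]
```

Regripped without any side load, the knob took 0.73 N m and then slipped in the fingers, with knob friction at 0.2 N m. So it is on its hard stop. Releasing and lifting.

>>> servo_tool(slide=[[0,0,0],[0,0,0],[0,0,0],[0,0,0],[0,0,0.3],[0,0,0.8],[0,0,0.9],[0,0,0.5]], twist=[[0,0,0],[0,0,0],[0,0,0],[0,0,0],[0,0,0],[0,0,1],[0,0,1],[0,0,1]], gripper=[0,0,0,0,0,0,0,0])

```text
time_s: 16.5
tcp_pos: [0.5876, -0.1969, 0.3043]
ee_rot: [[-0.45, -0.893, 0.005], [-0.893, 0.45, -0.001], [-0.001, -0.005, -1.0]]
wrist_force: [0.3, -0.2, -0.3]
gripper_width: 0.994
```

```bash
python3 st.py
python3 - <<'E'
from h import *
import pickle
a=r.capture('scene');b=r.capture('top');w=r.capture('wrist');cv2.imwrite('pics/w8.png',w['image'])
A=cv2.resize(a['image'][190:290,290:420],None,fx=6,fy=6,interpolation=cv2.INTER_CUBIC);cv2.imwrite('pics/s8.png',A[:600])
crop(b,280,125,400,215,6,'t8.png')
pickle.dump((a,b,w,r.sense()),open('c8.pkl','wb'))
a0,b0=pickle.load(open('c0.pkl','rb'))
print('box',tri((a0,b0),((388,275),(340,120))))
E
```

```text
16.5 153.24 [ 0.5876 -0.1969  0.3043] [ 0.3 -0.2 -0.3] [ 0.063 -0.009  0.031] 0.9943760983521748 [ -3.6  19.    7.5   0.  -78.2 -23.2]
box [ 0.7498688  -0.07723096  0.1499406 ]
```

View pics/s8.png

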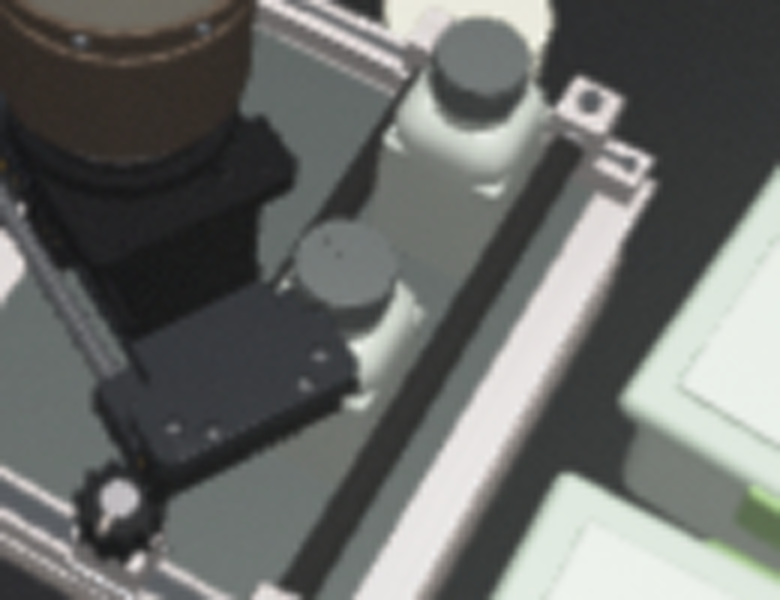

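View pics/w8.png

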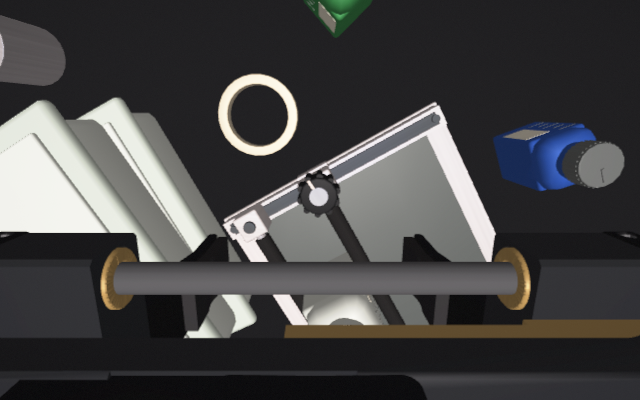

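View pics/t8.png

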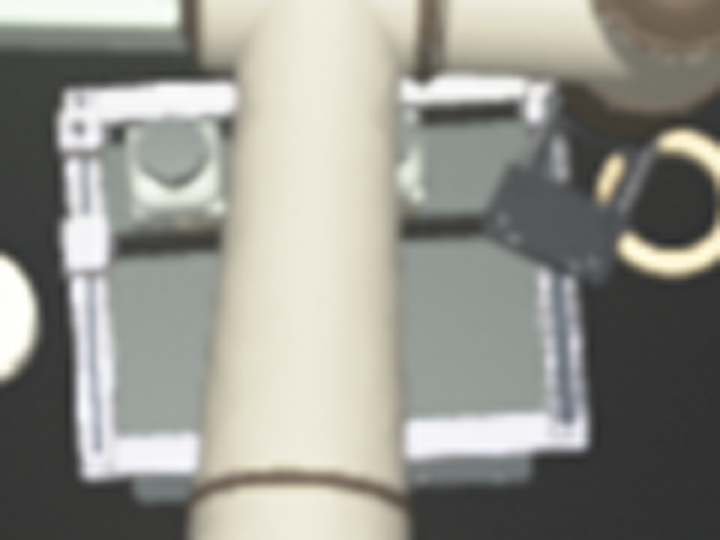

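Run:
```python
from h import *
import pickle
a,b,w,s=pickle.load(open('c8.pkl','rb'))
p=onz(a,346/6+289.6,259/6+189.6,.240);print(p, p+[-.0018,-.0032,0])
yaw=np.arctan2(.0122,.3048);x=np.array([np.cos(yaw),np.sin(yaw)]);k=np.array([.5867,-.197])
# snug: bottle x = knob x + 38mm
q=p[:2]-[.0018,.0032]-k; print('rel knob x,y',q@x,q@[-x[1],x[0]])
```

```text
[ 0.62053151 -0.07752616  0.24      ] [ 0.61873151 -0.08072616  0.24      ]
rel knob x,y 0.0366561672225117 0.11489973197232893
```

>>> servo_tool(slide=[[0,0,0.35],[0.1,0.4,0],[0.1,0.4,0],[0.1,0.4,0],[0.1,0.4,0],[0.14,0.35,0],[0,0,0],[0,0,0],[0,0,0],[0,0,0],[0,0,0],[0,0,0]], twist=[[0,0,1],[0,0,1],[0,0,1],[0,0,1],[0,0,1],[0,0,1],[0,0,1],[0,0,1],[0,0,1],[0,0,1],[0,0,1],[0,0,1]], gripper=[0,0,0,0,0,0,0,0,0,0,0,0])

```text
time_s: 18.15
tcp_pos: [0.6186, -0.0795, 0.3194]
ee_rot: [[0.709, -0.705, -0.004], [-0.705, -0.709, 0.0], [-0.003, 0.003, -1.0]]
wrist_force: [0.3, -0.1, -0.0]
gripper_width: 1.003
```

>>> servo_tool(slide=[[0,0,0],[0,0,0],[0,0,0],[0,0,0],[0,0,0],[0,0,0],[0,0,0],[0,0,0],[0,0,0],[0,0,0],[0,0,0],[0,0,0]], twist=[[0,0,1],[0,0,1],[0,0,1],[0,0,1],[0,0,1],[0,0,1],[0,0,1],[0,0,1],[0,0,1],[0,0,1],[0,0,1],[0,0,1]], gripper=[0,0,0,0,0,0,0,0,0,0,0,0])

```text
time_s: 19.65
tcp_pos: [0.6186, -0.0795, 0.3194]
ee_rot: [[0.89, 0.457, -0.004], [0.457, -0.89, 0.0], [-0.003, -0.002, -1.0]]
wrist_force: [-0.3, -0.1, -0.5]
gripper_width: 1.001
```

>>> servo_tool(slide=[[0,0,0],[0,0,0],[0,0,0],[0,0,0]], twist=[[0,0,1],[0,0,1],[0,0,1],[0,0,0]], gripper=[0,0,0,0])

```text
time_s: 20.15
tcp_pos: [0.6187, -0.0796, 0.3198]
ee_rot: [[0.708, 0.706, -0.003], [0.706, -0.708, 0.0], [-0.002, -0.002, -1.0]]
wrist_force: [0.0, 0.3, -1.1]
gripper_width: 1.002
```

```bash
python3 st.py
python3 - <<'E'
from h import *
import pickle
a=r.capture('scene');b=r.capture('top');w=r.capture('wrist');cv2.imwrite('pics/w9.png',w['image'])
crop(a,290,190,420,290,6,'s9.png');crop(b,280,125,400,215,6,'t9.png')
pickle.dump((a,b,w,r.sense()),open('c9.pkl','wb'))
print(proj(w,[.6195,-.0805,.24]))
E
```

```text
20.15 314.92 [ 0.6187 -0.0796  0.3198] [ 0.   0.3 -1.1] [-0.145  0.105  0.053] 1.0022110498518382 [  7.5  19.4  10.2  -0.  -81.  127.4]
(np.float64(316.97826156404534), np.float64(209.60249037005107))
```

View pics/w9.png

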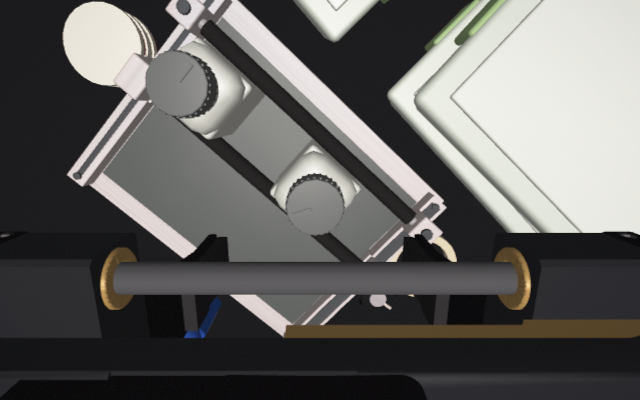

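View pics/s9.png

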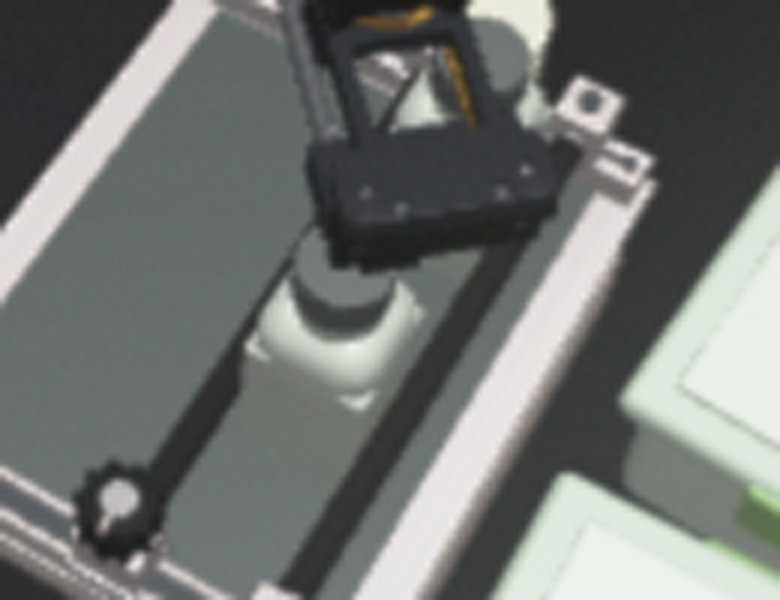

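Run:
```python
from h import *
import pickle
a,b,w,s=pickle.load(open('c9.pkl','rb'))
im=w['image'][165:245,270:360]
g=cv2.cvtColor(im,cv2.COLOR_BGR2GRAY);hsv=cv2.cvtColor(im,cv2.COLOR_BGR2HSV)
print(g[40,20:70])
m=((g>85)&(g<150)).astype(np.uint8);m=cv2.morphologyEx(m,cv2.MORPH_OPEN,np.ones((5,5),np.uint8))
n,l,st,ce=cv2.connectedComponentsWithStats(m);i=l[40,46];mm=(l==i).astype(np.uint8)
c=max(cv2.findContours(mm,0,1)[0],key=cv2.contourArea);e=cv2.fitEllipse(cv2.convexHull(c));print(e,st[i])
u,v=e[0][0]+270,e[0][1]+165
print(u,v,onz(w,u,v,.2385)); 
cv2.imwrite('pics/c9.png',cv2.resize(im,None,fx=7,fy=7,interpolation=cv2.INTER_CUBIC))
```

```text
[134 135 135 135 136 135 135 135 135 135 135 135 135 135 135 135 135 135
 135 135 135 135 136 136 136 136 135 134 134 135 134 134 134 134 134 133
 133 133 133 132 133 132 132 132 132 132 131 132 131 131]
((46.24587631225586, 56.16698455810547), (82.6009521484375, 107.02983093261719), 83.94095611572266) [   0   15   90   65 4498]
316.24587631225586 221.16698455810547 [ 0.61258216 -0.08666231  0.2385    ]
```

View pics/c9.png

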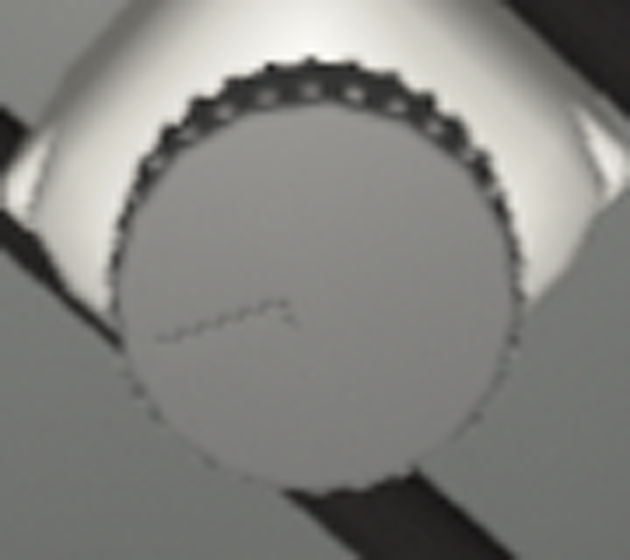

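Run:
```python
from h import *
import pickle
a,b,w,s=pickle.load(open('c9.pkl','rb'))
f=lambda x,y,z=.2395: onz(w,270+x/7-.4,165+y/7-.4,z)
print(f(318,298),np.linalg.norm(f(115,298)-f(520,298)))
d=f(160,340)-f(282,303);print(np.degrees(np.arctan2(d[1],d[0])))
```

```text
[ 0.61969806 -0.07830255  0.2395    ] 0.04200432824332393
152.36987759114575
```

>>> servo_tool(slide=[[0.02,0.01,-0.3],[0,0,-0.4],[0,0,-0.4],[0,0,-0.3],[0,0,-0.2],[0,0,-0.15],[0,0,0],[0,0,0]], twist=[[0,0,0],[0,0,0],[0,0,0],[0,0,0],[0,0,0],[0,0,0],[0,0,0],[0,0,0]], gripper=[0,0,0,0,0,0,0,0])

```text
time_s: 21.3
tcp_pos: [0.6209, -0.0791, 0.2174]
ee_rot: [[0.707, 0.707, 0.001], [0.707, -0.707, -0.0], [0.001, 0.001, -1.0]]
wrist_force: [0.2, 0.1, -0.2]
gripper_width: 1.003
```

```bash
python3 st.py; python3 -c "
from h import *
w=r.capture('wrist');cv2.imwrite('pics/w10.png',w['image'])"
```

```text
21.3 315.03 [ 0.6209 -0.0791  0.2174] [ 0.2  0.1 -0.2] [-0.053  0.07   0.021] 1.002506256808884 [ 7.500e+00  2.230e+01  1.000e-01  0.000e+00 -6.770e+01  1.275e+02]
```

View pics/w10.png

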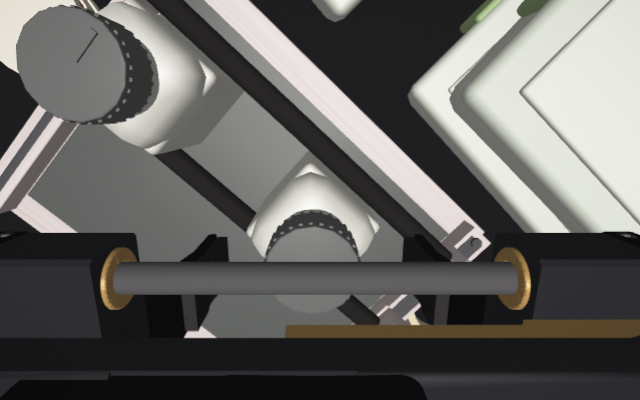

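>>> servo_tool(slide=[[-0.01,0,-0.1],[0,0,0],[0,0,0],[0,0,0],[0,0,0],[0,0,0],[0,0,0],[0,0,0]], twist=[[0,0,0],[0,0,0],[0,0,0],[0,0,0],[0,0,0],[0,0,0],[0,0,0],[0,0,0]], gripper=[0,0,1,1,1,1,1,1])

```text
time_s: 22.35
tcp_pos: [0.6195, -0.0789, 0.2107]
ee_rot: [[0.707, 0.707, -0.001], [0.707, -0.707, 0.0], [-0.0, -0.001, -1.0]]
wrist_force: [-0.9, 0.3, 1.1]
gripper_width: 0.485
```

```bash
python3 st.py
```

```text
22.35 315.03 [ 0.6195 -0.0789  0.2107] [-0.9  0.3  1.1] [ 0.15   0.388 -0.012] 0.48542234658030337 [  7.6  22.5  -0.6  -0.  -66.9 127.5]
```

>>> servo_tool(slide=[[0,0,-0.001],[0,0,-0.001],[0,0,-0.001],[0,0,-0.001],[0,0,-0.001],[0,0,-0.001],[0,0,-0.001],[0,0,-0.001],[0,0,-0.001],[0,0,-0.001]], twist=[[0,0,-1],[0,0,-1],[0,0,-1],[0,0,-1],[0,0,-1],[0,0,-1],[0,0,-1],[0,0,-1],[0,0,-1],[0,0,-1]], gripper=[1,1,1,1,1,1,1,1,1,1])

```text
time_s: 23.6
tcp_pos: [0.6194, -0.0783, 0.2101]
ee_rot: [[0.965, -0.261, -0.001], [-0.261, -0.965, 0.001], [-0.001, -0.001, -1.0]]
wrist_force: [-1.6, 1.8, 1.5]
gripper_width: 0.487
```

```bash
python3 st.py
```

```text
23.6 254.86 [ 0.6194 -0.0783  0.2101] [-1.6  1.8  1.5] [0.768 0.704 0.045] 0.4868741081292097 [  7.6  22.5  -0.7  -0.1 -66.9  67.3]
```

>>> servo_tool(slide=[[0,0,-0.001],[0,0,-0.001],[0,0,-0.001],[0,0,-0.001],[0,0,-0.001],[0,0,-0.001],[0,0,-0.001],[0,0,-0.001],[0,0,-0.001]], twist=[[0,0,-1],[0,0,-1],[0,0,-1],[0,0,-1],[0,0,-1],[0,0,-1],[0,0,-1],[0,0,-0.5],[0,0,-0.5]], gripper=[1,1,1,1,1,1,1,1,1])

```text
time_s: 24.72
tcp_pos: [0.6199, -0.0784, 0.2098]
ee_rot: [[0.453, -0.891, 0.0], [-0.891, -0.453, 0.001], [-0.001, -0.001, -1.0]]
wrist_force: [-1.9, 1.9, 2.1]
gripper_width: 0.486
```

```bash
python3 st.py; python3 -c "
from h import *
w=r.capture('wrist');cv2.imwrite('pics/w11.png',w['image'])"
```

```text
24.725 206.96 [ 0.6199 -0.0784  0.2098] [-1.9  1.9  2.1] [0.656 0.394 0.07 ] 0.4863073307636613 [  7.6  22.5  -0.7  -0.1 -66.8  19.4]
```

View pics/w11.png

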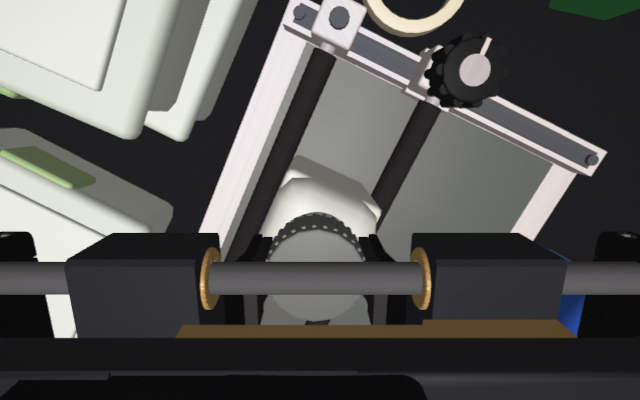

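>>> servo_tool(slide=[[0,0,0],[0,0,-0.001],[0,0,-0.001]], twist=[[0,0,-0.5],[0,0,-0.5],[0,0,-0.5]], gripper=[1,1,1])

```text
time_s: 25.15
tcp_pos: [0.62, -0.0785, 0.2097]
ee_rot: [[0.309, -0.951, 0.001], [-0.951, -0.309, 0.001], [-0.0, -0.001, -1.0]]
wrist_force: [-0.6, 1.9, 1.3]
gripper_width: 0.486
```

```bash
python3 st.py
```

```text
25.15 198.0 [ 0.62   -0.0785  0.2097] [-0.6  1.9  1.3] [0.721 0.292 0.08 ] 0.48601032895204277 [  7.6  22.5  -0.7  -0.  -66.7  10.4]
```

>>> servo_tool(slide=[[0,0,0],[0,0,-0.001]], twist=[[0,0,-0.3],[0,0,-0.3]], gripper=[1,1])

```text
time_s: 25.4
tcp_pos: [0.6201, -0.0788, 0.2097]
ee_rot: [[0.248, -0.969, 0.001], [-0.969, -0.248, 0.0], [0.0, -0.001, -1.0]]
wrist_force: [-1.0, 1.4, 3.1]
gripper_width: 0.488
```

```bash
python3 st.py
```

```text
25.4 194.38 [ 0.6201 -0.0788  0.2097] [-1.   1.4  3.1] [0.809 0.264 0.089] 0.4880512895381902 [  7.6  22.5  -0.7  -0.  -66.7   6.8]
```

>>> servo_tool(slide=[[0,0,0],[0,0,-0.001]], twist=[[0,0,-0.3],[0,0,-0.3]], gripper=[1,1])

```text
time_s: 25.65
tcp_pos: [0.6202, -0.079, 0.2096]
ee_rot: [[0.186, -0.983, 0.001], [-0.983, -0.186, 0.0], [0.0, -0.001, -1.0]]
wrist_force: [-0.2, 2.6, 3.9]
gripper_width: 0.486
```

```bash
python3 st.py
```

```text
25.65 190.73 [ 0.6202 -0.079   0.2096] [-0.2  2.6  3.9] [0.82  0.227 0.04 ] 0.4864213957341918 [  7.6  22.5  -0.7   0.  -66.7   3.2]
```

>>> servo_tool(slide=[[0,0,0],[0,0,-0.001]], twist=[[0,0,-0.3],[0,0,-0.3]], gripper=[1,1])

```text
time_s: 25.9
tcp_pos: [0.6202, -0.0791, 0.2095]
ee_rot: [[0.124, -0.992, 0.001], [-0.992, -0.124, -0.0], [0.0, -0.001, -1.0]]
wrist_force: [-1.3, 2.7, 4.5]
gripper_width: 0.484
```

```bash
python3 st.py
```

```text
25.9 187.11 [ 0.6202 -0.0791  0.2095] [-1.3  2.7  4.5] [0.886 0.154 0.095] 0.4836954121367317 [  7.5  22.5  -0.7   0.  -66.7  -0.4]
```

>>> servo_tool(slide=[[0,0,0],[0,0,0]], twist=[[0,0,-0.3],[0,0,-0.3]], gripper=[1,1])

```text
time_s: 26.15
tcp_pos: [0.6202, -0.0791, 0.2095]
ee_rot: [[0.061, -0.998, 0.001], [-0.998, -0.061, -0.0], [0.0, -0.001, -1.0]]
wrist_force: [0.3, 3.6, 3.6]
gripper_width: 0.484
```

```bash
python3 st.py
```

```text
26.15 183.51 [ 0.6202 -0.0791  0.2095] [0.3 3.6 3.6] [ 0.921 -0.01   0.057] 0.48407116993455834 [  7.5  22.5  -0.7   0.  -66.7  -4. ]
```

>>> servo_tool(slide=[[0,0,0],[0,0,0]], twist=[[0,0,-0.3],[0,0,-0.3]], gripper=[1,1])

```text
time_s: 26.4
tcp_pos: [0.6202, -0.0791, 0.2095]
ee_rot: [[-0.002, -1.0, 0.001], [-1.0, 0.002, -0.0], [0.0, -0.001, -1.0]]
wrist_force: [0.4, 3.5, 5.0]
gripper_width: 0.49
```

```bash
python3 st.py
```

```text
26.4 179.91 [ 0.6202 -0.0791  0.2095] [0.4 3.5 5. ] [ 0.976 -0.068  0.077] 0.48957747822969944 [  7.5  22.5  -0.7   0.  -66.7  -7.6]
```

>>> servo_tool(slide=[[0,0,0],[0,0,0]], twist=[[0,0,-0.3],[0,0,-0.3]], gripper=[1,1])

```text
time_s: 26.65
tcp_pos: [0.6202, -0.079, 0.2094]
ee_rot: [[-0.064, -0.998, 0.001], [-0.998, 0.064, 0.0], [-0.0, -0.001, -1.0]]
wrist_force: [1.6, 3.8, 4.8]
gripper_width: 0.488
```

```bash
python3 st.py
```

```text
26.65 176.31 [ 0.6202 -0.079   0.2094] [1.6 3.8 4.8] [ 0.965 -0.209  0.019] 0.487719532278024 [  7.5  22.5  -0.7   0.  -66.7 -11.2]
```

>>> servo_tool(slide=[[0,0,0],[0,0,0]], twist=[[0,0,-0.3],[0,0,-0.3]], gripper=[1,1])

```text
time_s: 26.9
tcp_pos: [0.6202, -0.079, 0.2093]
ee_rot: [[-0.127, -0.992, 0.001], [-0.992, 0.127, 0.0], [-0.0, -0.001, -1.0]]
wrist_force: [0.7, 2.2, 5.6]
gripper_width: 0.487
```

```bash
python3 st.py
```

```text
26.9 172.71 [ 0.6202 -0.079   0.2093] [0.7 2.2 5.6] [ 1.021 -0.323  0.092] 0.48680529906595366 [  7.5  22.5  -0.7   0.  -66.7 -14.8]
```

>>> servo_tool(slide=[[0,0,0],[0,0,0]], twist=[[0,0,-0.3],[0,0,-0.3]], gripper=[1,1])

```text
time_s: 27.15
tcp_pos: [0.6201, -0.0791, 0.2093]
ee_rot: [[-0.189, -0.982, 0.001], [-0.982, 0.189, -0.0], [-0.0, -0.001, -1.0]]
wrist_force: [2.1, 3.1, 5.0]
gripper_width: 0.487
```

```bash
python3 st.py
```

```text
27.15 169.11 [ 0.6201 -0.0791  0.2093] [2.1 3.1 5. ] [ 0.979 -0.41   0.061] 0.48700910579329176 [  7.5  22.5  -0.7   0.  -66.7 -18.4]
```

>>> servo_tool(slide=[[0,0,0],[0,0,0]], twist=[[0,0,-0.3],[0,0,-0.3]], gripper=[1,1])

```text
time_s: 27.4
tcp_pos: [0.6201, -0.0791, 0.2093]
ee_rot: [[-0.25, -0.968, 0.001], [-0.968, 0.25, -0.0], [-0.0, -0.001, -1.0]]
wrist_force: [1.6, 3.0, 5.5]
gripper_width: 0.486
```

```bash
python3 st.py
```

```text
27.4 165.51 [ 0.6201 -0.0791  0.2093] [1.6 3.  5.5] [ 0.986 -0.433  0.102] 0.4858925936706449 [  7.5  22.5  -0.7   0.  -66.7 -22. ]
```

>>> servo_tool(slide=[[0,0,0],[0,0,0]], twist=[[0,0,-0.3],[0,0,-0.3]], gripper=[1,1])

```text
time_s: 27.65
tcp_pos: [0.62, -0.0791, 0.2093]
ee_rot: [[-0.31, -0.951, 0.0], [-0.951, 0.31, -0.0], [-0.0, -0.0, -1.0]]
wrist_force: [1.2, 2.6, 4.9]
gripper_width: 0.483
```

```bash
python3 st.py
```

```text
27.65 161.92 [ 0.62   -0.0791  0.2093] [1.2 2.6 4.9] [ 0.998 -0.461  0.263] 0.4825238210616399 [  7.5  22.5  -0.7   0.  -66.7 -25.6]
```

>>> servo_tool(slide=[[0,0,0]], twist=[[0,0,-0.15]], gripper=[1])

```text
time_s: 27.78
tcp_pos: [0.6199, -0.079, 0.2093]
ee_rot: [[-0.324, -0.946, 0.0], [-0.946, 0.324, -0.0], [0.0, -0.0, -1.0]]
wrist_force: [2.0, 2.1, 5.9]
gripper_width: 0.489
```

```bash
python3 st.py;python3 -c "
from h import *
w=r.capture('wrist');cv2.imwrite('pics/w12.png',w['image'])"
```

```text
27.775 161.11 [ 0.6199 -0.079   0.2093] [2.  2.1 5.9] [ 1.081 -0.436  0.451] 0.48875706941604685 [  7.6  22.5  -0.7   0.  -66.7 -26.5]
```

View pics/w12.png

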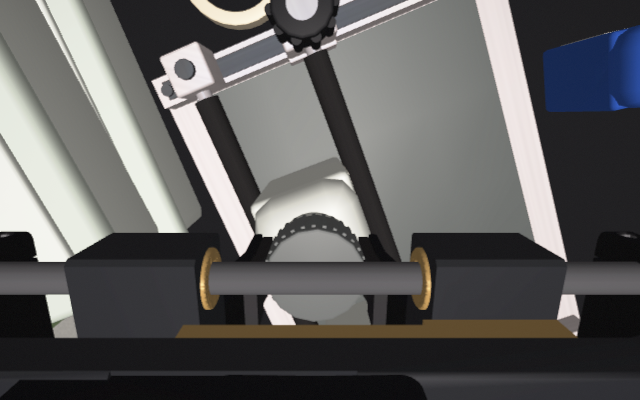

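The moment climbed 0.10 → 0.26 → 0.45 N m over the last 4°, so the cap bottomed at about 162.8° jaw angle. That is 2.66 rad from its start, inside the stated range, and the bottle is still square. Backing off to about 253°.

>>> servo_tool(slide=[[0,0,0],[0,0,0.001],[0,0,0.001],[0,0,0.001],[0,0,0.001],[0,0,0.001],[0,0,0.001],[0,0,0.001],[0,0,0.001],[0,0,0.001],[0,0,0.001],[0,0,0.001]], twist=[[0,0,0.5],[0,0,1],[0,0,1],[0,0,1],[0,0,1],[0,0,1],[0,0,1],[0,0,1],[0,0,1],[0,0,1],[0,0,1],[0,0,1]], gripper=[1,1,1,1,1,1,1,1,1,1,1,1])

```text
time_s: 29.32
tcp_pos: [0.6193, -0.079, 0.2098]
ee_rot: [[0.769, -0.64, -0.001], [-0.64, -0.769, 0.0], [-0.001, 0.0, -1.0]]
wrist_force: [0.0, 3.2, 6.3]
gripper_width: 0.49
```

>>> servo_tool(slide=[[0,0,0.001],[0,0,0.001],[0,0,0.001],[0,0,0.001],[0,0,0]], twist=[[0,0,1],[0,0,1],[0,0,1],[0,0,0.7],[0,0,0]], gripper=[1,1,1,1,1])

```text
time_s: 29.95
tcp_pos: [0.619, -0.079, 0.2099]
ee_rot: [[0.953, -0.304, -0.002], [-0.304, -0.953, 0.0], [-0.002, 0.0, -1.0]]
wrist_force: [0.4, 4.0, 6.5]
gripper_width: 0.482
```

```bash
python3 st.py;python3 -c "
from h import *
w=r.capture('wrist');cv2.imwrite('pics/w13.png',w['image']);a=r.capture('scene');crop(a,260,170,410,310,5,'s13.png');b=r.capture('top');crop(b,280,125,400,215,6,'t13.png')"
```

```text
29.95 252.26999999999998 [ 0.619  -0.079   0.2099] [0.4 4.  6.5] [1.121 0.106 0.102] 0.4822307142831345 [  7.5  22.5  -0.7  -0.  -66.9  64.7]
```

View pics/w13.png

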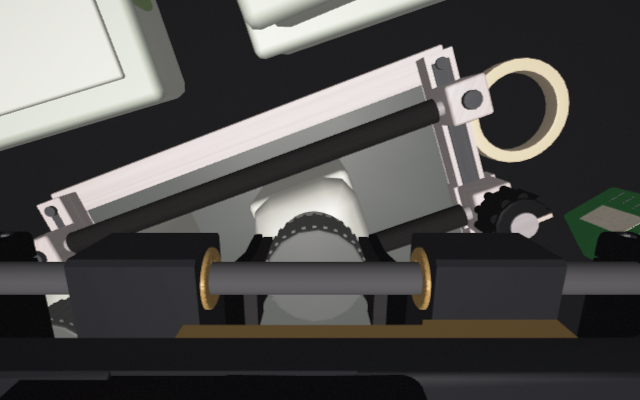

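View pics/s13.png

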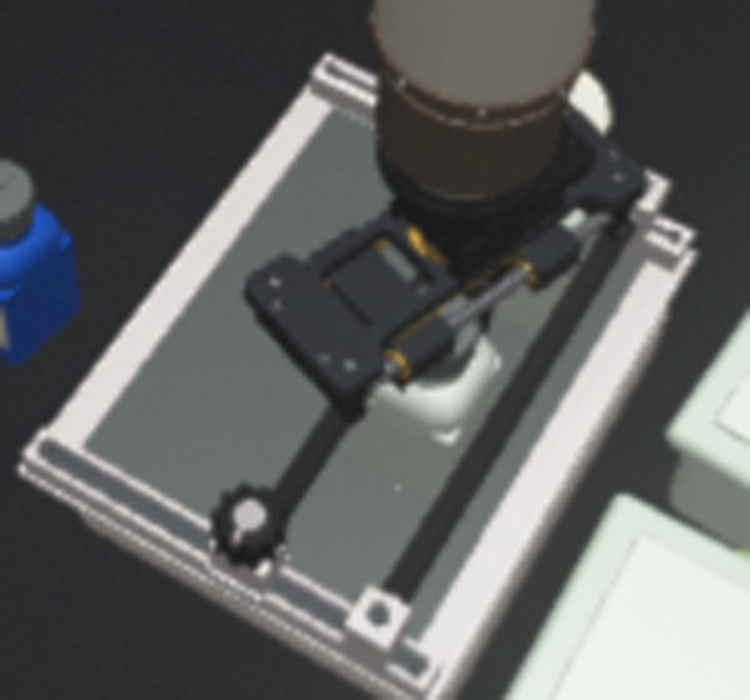

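View pics/t13.png

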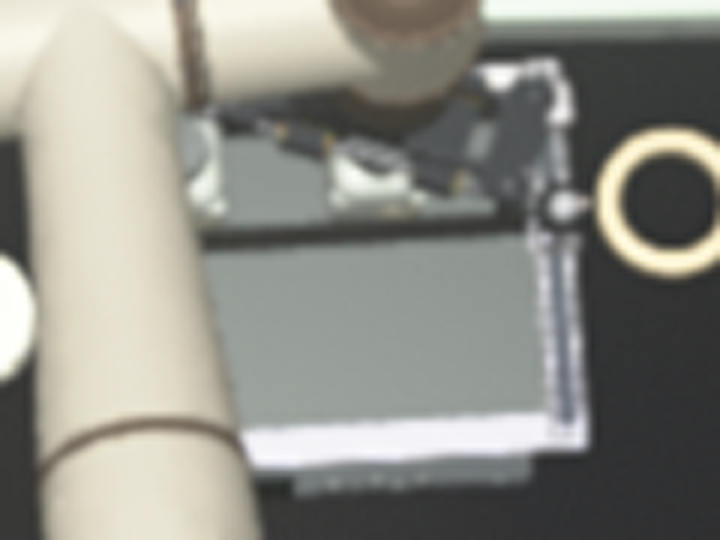

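>>> servo_tool(slide=[[0,0,0]], twist=[[0,0,0.1]], gripper=[1])

```text
time_s: 30.22
tcp_pos: [0.619, -0.079, 0.21]
ee_rot: [[0.956, -0.295, -0.002], [-0.295, -0.956, 0.0], [-0.002, 0.0, -1.0]]
wrist_force: [-0.9, 4.0, 4.9]
gripper_width: 0.482
```

```bash
python3 st.py; python3 -c "
from h import *
import time
for i in range(6):
    w=r.capture('wrist'); print(r.sense()['moment'].round(3))
A=[cv2.resize(cv2.imread(f'pics/{n}.png')[200:330,250:390],None,fx=2.8,fy=2.8,interpolation=cv2.INTER_CUBIC) for n in('w11','w13')]
cv2.imwrite('pics/cmp.png',np.hstack(A))"
```

```text
30.225 252.85 [ 0.619 -0.079  0.21 ] [-0.9  4.   4.9] [ 1.099  0.116 -0.088] 0.4817314312544873 [  7.6  22.5  -0.7  -0.  -66.9  65.3]
[ 1.079  0.176 -0.026]
[ 1.14   0.129 -0.071]
[ 1.142  0.15  -0.03 ]
[ 1.122  0.179 -0.01 ]
[1.07  0.108 0.012]
[ 1.082  0.092 -0.043]
```

View pics/cmp.png

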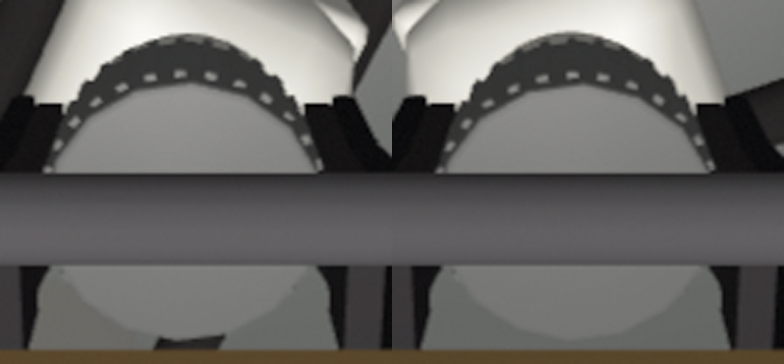

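```bash
python3 -c "
from station import r
print(r.finish_job())"
```

```text
the job is handed in; nothing more can be done
None
```

The job is done as asked and handed in at about 30.6 s of the 67 s allowed. The gripper is still holding the cap a quarter turn off its stop.

- **Bar:** I slid it about 48 mm by the knob until it stopped. The push force rose from 7 to 15 N with no further movement, and both bottles had shifted against the far bar.
- **Knob:** The pointer turned about 78°. On a second grip the knob took 0.73 N m and then slipped in the fingers, well above its 0.2 N m friction, so it is on its stop. The fingers had also slipped about 14° on the first turn, which is why I checked again.
- **Cap down:** It turned 152° (2.66 rad) before bottoming, with the moment rising from about 0.07 to 0.45 N m. The bottle still looked square between the bars.
- **Cap back off:** I turned it back 90° from the estimated stop, which is good to about ±1°. The cap's edge marks look the same in the grip as before bottoming, so it did not slip.

One check briefly disagreed: a moment reading after backing off was +0.10 N m, where about −0.06 was expected. Repeat readings averaged about −0.04, so I took it as sensor noise. The cap's rib was hidden under the gripper, so I could not read the final angle from it directly. The arm is pressing down on the cap with about 5 N.

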